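# Bring the coated parts to the inspection rack in their order

## Robot

A 6-joint arm with a two-finger parallel gripper is mounted at the origin on the work surface. World frame = base frame: x ahead of the robot, y to its left, z up, the work surface at z = 0. Lengths are in m, angles in rad, forces in N, time in s.
With the tool pointing down it reaches from about 0.35 to 0.975 m from the base axis. Payload 4.9 kg.
Tool frame: the origin (TCP) lies midway between the tips of the shut fingers; the grasp point (between the pads) lies 19 mm behind it; z points along the fingers, y is the direction in which the jaws open and shut (so a half turn about z gives the same grasp; the last joint's range is limited). The gripper opens to 85 mm and grips with 20 to 120 N. Pads are 22 mm wide; open, the fingers measure 114 mm over their backs; the gripper's body (76 mm by 85 mm) begins 54 mm behind the grasp point. The pads swing forward as they close: fully open they stand 13 mm farther back than shut.
Start: joints at [-1.421, 0.053, 1.613, -0, 1.476, -0.119], TCP at [0.166, -0.603, 0.231] pointing down, gripper open.
Joint ranges: [-3.01, 3.01], [-1.01, 2.22], [0.06, 2.58], [-1.02, 4.17], [0.09, 2.62], [-3.14, 3.14]. Speed limits (rad/s): [2.57, 2.57, 3.14, 3.14, 3.14, 3.14].

## Interface

Orientations are given as a rotation vector (axis times angle).
In Python, from station import ctrl gives the robot as it stands.
- The arm moves only by the shell command python3 -m jog 'ROWS' [FORCE]. ROWS is JSON, one flat list of numbers, 7 for each row, row after row: the opening, from 0 (shut) to 1 (fully open), then the shift along the tool's x, y, z in m, then the turn, a rotation vector about the tool's x, y, z in degrees. A call has 1 to 10 rows; each row shifts and turns the commanded pose from where the row before left it, along the tool's axes as they then stand; what a row does not reach is not made up. A row lasts 1/8 s, in which the tool goes at most 62.5 mm and 10.7 degrees, less where a joint would pass 70% of its speed; a pose out of reach is approached as far as the arm can. A call with a gripper value outside its range is refused whole. The fingers move at their own pace and stop on an object; FORCE is the grip in N (left out, the last holds). Time passes only in rows, so rows that do not move let the fingers close. It gives the time, the measured TCP pose, the force and the opening at its end, in the units of the state.
- ctrl.get_obs(): the state, without advancing time (a new reading comes with each control period).
- ctrl.get_image(name): name is "scene" or "top" or "wrist"; returns a dict with "image" (400x640x3 uint8, blue, green, red), "camera_matrix" (3x3 intrinsics, pixels), "rvec" (rotation vector, rad) and "tvec" (3), from world to camera coordinates, as OpenCV has them; the wrist camera has in their place "mount" (4x4, takes a point from camera to tool coordinates, whose origin is the TCP and whose axes are the flange's). Camera axes: x right, y down, z forward; pixel columns grow to the right and rows downward; lengths in m; the calibration is good to about 2 mm. A picture is of the moment at which its call begins: read the wrist's pose just before it. There is no depth.
- ctrl.finish_job(): hands the job in, once; it reports no verdict.
Trained networks look in a picture, given as the dict that the camera call returned (one of the last four; its "shot" number tells which), for a name from the list of things; names that differ only in an ending like _2 or _b are one class to them, and where a whole thing is asked for, a point or a joint stands for the part that bears it (a point fixed in the world has none). Each returns a list of dicts, best first, with "p" (0 to 1); they miss things now and then, are a little off and sometimes report something else, mostly with a low value. They report only what shows in the picture. A call takes as long as a camera call. They do not tell look-alikes from the thing itself.
- ctrl.boxes_of(target, picture): "box" ([centre column, centre row, width, height] in pixels, round what is visible of it).
The state is a dict: "t": time; "q": joint angles; "dq": joint speeds; "effort": joint torques, N m; "tool_pos": TCP position; "tool_rot": TCP orientation; "contact_force": force on the tool from outside, world axes, zero at the start; "wrist_torque": the same for the moment, N m; "opening": finger opening in m.
Only numpy, scipy, OpenCV 4.12 (cv2) and the standard library are available. Lean on these libraries where they do the work, as an engineer would, in place of code of your own. Each camera call takes 0.05 s, during which the arm holds its last target. There are 200 camera calls.

## Task

Four turned steel parts stand in a row on round grey spray fixtures; move all four into the four pockets of the aluminium inspection rack, keeping their order: the part at the robot's left end of the row goes into the pocket next to the upright ball-headed pin, the second from the left into the pocket after it, and so on to the right-hand part in the pocket furthest from the pin. Keep the parts upright, set them down without dropping them, and leave each one standing flat in its pocket.

Things in the scene. Friction and masses are not known exactly. Their poses are not given: they have to be found in the camera images.
- cone: turned steel seat with a cone top, 56 mm high: plain cylinder 44 mm across from 0 to 36 mm, then tapering to 26 mm across at the top; a small dark bore. About 0.3 kg. Grip the cylinder, e.g. 28 mm above the underside. Origin: centre of its underside, z up along its axis.
- sleeve: turned steel straight sleeve, plain cylinder 40 mm across and 62 mm high with a wide dark bore on top (closed for gripping purposes). About 0.25 kg. Grip anywhere, e.g. 38 mm above the underside. Origin: centre of its underside, z up along its axis.
- flange: turned steel bush with a foot flange 52 mm across and 10 mm thick, then a cylinder 34 mm across up to 52 mm. About 0.28 kg. Grip the cylinder, e.g. 36 mm above the underside. Origin: centre of its underside, z up along its axis.
- nut: steel union nut: hexagon foot 42 mm across flats (48.5 mm over corners) and 24 mm high, then a round collar 30 mm across up to 56 mm. About 0.24 kg. Grip the collar, e.g. 45 mm above the underside. Origin: centre of its underside, z up along its axis.
- fix_cone: one of four alike fixed round grey spray fixtures in the row, disc 74 mm across and 18 mm high, top face flat at world z = 24 mm; at the start the cone stands on it (within 3 mm of its centre). Origin: centre of its underside, at z = 6 mm. It stays put, so its y tells the cone's place in the starting row (larger y = further to the robot's left).
- fix_sleeve: one of four alike fixed round grey spray fixtures in the row, disc 74 mm across and 18 mm high, top face flat at world z = 24 mm; at the start the sleeve stands on it (within 3 mm of its centre). Origin: centre of its underside, at z = 6 mm. It stays put, so its y tells the sleeve's place in the starting row (larger y = further to the robot's left).
- fix_flange: one of four alike fixed round grey spray fixtures in the row, disc 74 mm across and 18 mm high, top face flat at world z = 24 mm; at the start the flange stands on it (within 3 mm of its centre). Origin: centre of its underside, at z = 6 mm. It stays put, so its y tells the flange's place in the starting row (larger y = further to the robot's left).
- fix_nut: one of four alike fixed round grey spray fixtures in the row, disc 74 mm across and 18 mm high, top face flat at world z = 24 mm; at the start the nut stands on it (within 3 mm of its centre). Origin: centre of its underside, at z = 6 mm. It stays put, so its y tells the nut's place in the starting row (larger y = further to the robot's left).
- rack: fixed aluminium inspection rack, a bar 92 mm (its x) by 450 mm (its y) by 16 mm high, with four round pockets in a row, each 68 mm across, centred at x = 0 and y = +135, +45, -45, -135 mm in its frame; dark-lined pocket floor 8 mm above the rack's underside, rim at 16 mm. Origin: centre of its underside on the table; z up; x away from the robot within about 9 degrees. Rack and row of fixtures lie one behind the other, either may be the nearer one.
- pin: fixed upright steel pin with a 26 mm ball head, on one end of the rack (208 mm from the rack's centre along its y, either end; the other end has only a flat dark cap 6 mm high). Stands on the rack's top, 54 mm high over its own origin, which is the centre of the underside of its small foot plate (60 x 26 x 6 mm). The pocket next to it is the first pocket.
Not all that is in view belongs to the job. Leave any orange or yellow look-alike of the flange alone.

How it is judged:
By the outcome, as a careful person would: the job done as asked, in the order asked, and still so for the second after the job is handed in, with the robot touching nothing.
It also fails if it takes over 90 s, if anything falls off the work surface, if the arm or the gripper's body presses on something with over 40 N, if the wrist force passes 120 N, or if a joint passes its speed limit or range.

## Working session

There is one attempt and no reset: what is moved stays moved. The work goes in short steps, Python scripts to look and compute and a shell command to move; the robot and the scene stay as the last step left them, time stands still between calls to the robot, and variables do not carry over. Pictures are saved under pics/ and viewed, about 12 in all and at most 16, crops included, and the job is handed in when it is done.

```bash
mkdir -p pics; ls; cat > h.py <<'E'
import numpy as np, cv2
from station import ctrl
def ray(P,u,v):
    R=cv2.Rodrigues(np.array(P["rvec"],float))[0];t=np.array(P["tvec"],float).ravel()
    d=R.T@np.linalg.inv(np.array(P["camera_matrix"]))@np.array([u,v,1.]);return -R.T@t,d
def at(P,u,v,z):
    c,d=ray(P,u,v);return c+d*(z-c[2])/d[2]
def proj(P,X):
    return cv2.projectPoints(np.array(X,float).reshape(-1,3),np.array(P["rvec"],float),np.array(P["tvec"],float),np.array(P["camera_matrix"]),None)[0].reshape(-1,2)
E
python3 - <<'E'
from h import *
for n in ["top","scene"]:
    P=ctrl.get_image(n);cv2.imwrite(f"pics/{n}0.png",P["image"]);print(n,ray(P,320,200))
    for t in ["cone","sleeve","flange","nut","fix_cone","rack","pin"]:
        for b in ctrl.boxes_of(t,P)[:5]:
            print(t,round(b["p"],2),np.round(b["box"],1),np.round(at(P,*b["box"][:2],.05),3))
o=ctrl.get_obs();print(o)
E
```

```text
pics
top (array([ 0.48807471, -0.09133643,  1.02935011]), array([ 0.03603008,  0.00452692, -0.9994092 ]))
cone 0.6 [289.  143.8  23.4  20.9] [ 0.63  -0.028  0.05 ]
sleeve 0.82 [242.8 138.5  22.8  30.4] [0.641 0.06  0.05 ]
sleeve 0.58 [283.  232.6 231.3  56.9] [ 0.462 -0.017  0.05 ]
sleeve 0.36 [384.4 131.8  39.5  38.2] [ 0.653 -0.21   0.05 ]
flange 0.94 [339.6 141.7  26.9  32.6] [ 0.634 -0.124  0.05 ]
flange 0.8 [475.1 188.   28.8  25.4] [ 0.545 -0.38   0.05 ]
flange 0.69 [436.8 217.7  29.3  22.7] [ 0.489 -0.307  0.05 ]
nut 0.6 [388.2 129.8  27.6  27.1] [ 0.656 -0.217  0.05 ]
fix_cone 0.77 [289.8 148.4  38.9  37.1] [ 0.622 -0.03   0.05 ]
rack 0.81 [281.8 232.7 233.9  48.9] [ 0.462 -0.015  0.05 ]
pin 0.7 [172.6 236.6  17.8  29.3] [0.455 0.191 0.05 ]
scene (array([1.19129998, 0.05507425, 0.47024197]), array([-0.82858421, -0.16453633, -0.53539921]))
cone 0.81 [332.9 229.9  23.9  36.8] [ 0.637 -0.031  0.05 ]
sleeve 0.77 [385.3 236.9  26.8  40.1] [0.639 0.064 0.05 ]
flange 0.93 [183.4 196.6  25.8  30.4] [ 0.584 -0.358  0.05 ]
flange 0.89 [283.5 224.8  24.7  30.7] [ 0.639 -0.124  0.05 ]
fl
[... 268 characters left out ...]
29.7] [0.471 0.193 0.05 ]
{'t': 0.8, 'q': array([-1.42099949e+00,  5.26583050e-02,  1.61285666e+00,  1.56404945e-05,
        1.47600197e+00, -1.19013990e-01]), 'dq': array([ 3.81717961e-04,  1.16770549e-03,  5.22735740e-04,  5.43687659e-04,
       -2.12160771e-05, -7.90805439e-04]), 'effort': array([-7.89915180e-05, -3.93640816e+01, -3.70442891e+01, -1.82997396e-04,
        2.06217014e-04, -8.15049276e-06]), 'tool_pos': array([ 0.16598693, -0.60255575,  0.23135537]), 'tool_rot': array([3.11318472e+00, 4.20964482e-01, 2.62850067e-05]), 'contact_force': array([-0.14899548,  0.6327971 ,  0.50981087]), 'wrist_torque': array([-0.02820351, -0.01728371, -0.00344114]), 'opening': 0.0855706270181654}
```

```bash
python3 - <<'E'
import cv2
a=cv2.imread("pics/top0.png")[80:300,130:530];cv2.imwrite("pics/topc.png",cv2.resize(a,None,fx=2,fy=2,interpolation=cv2.INTER_CUBIC))
a=cv2.imread("pics/scene0.png")[140:300,140:500];cv2.imwrite("pics/scenec.png",cv2.resize(a,None,fx=2.2,fy=2.2,interpolation=cv2.INTER_CUBIC))
E
```

```text
(no output)
```

View pics/topc.png

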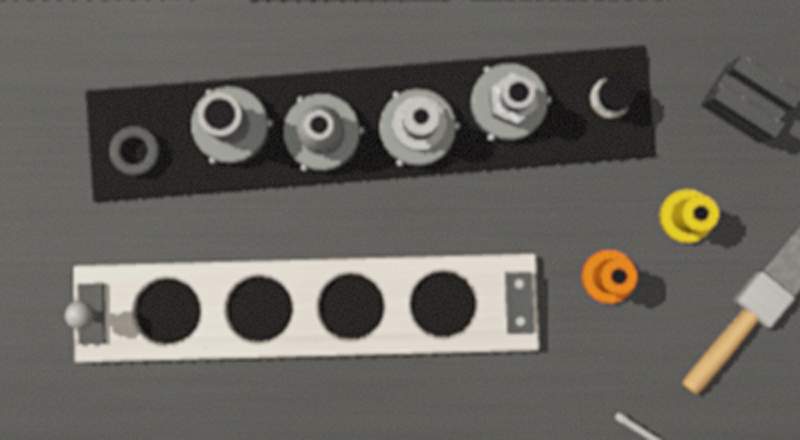

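View pics/scenec.png

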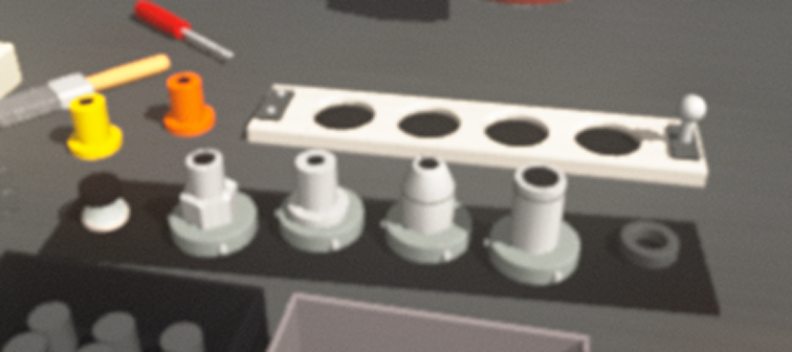

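The top view (crop scale 2, offset 130,80) shows the row from robot's left: sleeve (crop 222,118), cone (320,128), flange (420,120) and nut (512,98). The pin is at the left end of the rack (78,315). The pockets are at crop x = 168, 259, 351 and 443, y about 307. The yellow (690,213) and orange (610,275) flange look-alikes stand apart on the table and stay put. The third row part is grey on a fixture, so it is the real flange.

```bash
cat >> h.py <<'E'
from scipy.spatial.transform import Rotation as Ro
def togo(x,y,z,yaw=None):
    o=ctrl.get_obs();R=Ro.from_rotvec(o["tool_rot"]).as_matrix();d=R.T@(np.array([x,y,z])-o["tool_pos"])
    a=np.degrees(np.arctan2(R[1,1],R[0,1]))
    print("mm tool",np.round(d*1e3,1),"jaw yaw",round(a,1),"q6",np.round(o["q"][5],2),"tool z",np.round(R[:,2],3))
E
python3 - <<'E'
from h import *
P=ctrl.get_image("top");g=cv2.cvtColor(P["image"],cv2.COLOR_BGR2GRAY)
S=8
def blob(u,v,r,name,z,th):
    a=cv2.resize(g[v-r:v+r+1,u-r:u+r+1],None,fx=S,fy=S,interpolation=cv2.INTER_CUBIC)
    m=(a<th).astype(np.uint8);n,l,s,c=cv2.connectedComponentsWithStats(m)
    k=l[len(a)//2,len(a)//2]
    if k==0:k=1+np.argmax(s[1:,4])
    x,y=(c[k]+.5)/S-.5;print(name,round(u-r+x,1),round(v-r+y,1),"px w,h",s[k,2]/S,s[k,3]/S,np.round(at(P,u-r+x,v-r+y,z),4))
for u,v,n,z in[(240,137,"sleeve",.086),(289,142,"cone",.080),(340,138,"flange",.076),(389,126,"nut",.080)]: blob(u,v,10,n,z,90)
for i,(u,v) in enumerate([(214,235),(259,234),(305,233),(351,232)]): blob(u,v,21,f"pocket{i+1}",.013,110)
b=P["image"]
for u,v in[(244,142),(290,146),(339,144),(384,131)]:
    # fixtures: compare predicted
    print(np.round(at(P,u,v,.024),4))
togo(.64,.06,.2)
E
```

```text
sleeve 239.3 136.6 px w,h 14.75 14.625 [0.6387 0.0603 0.086 ]
cone 289.1 141.9 px w,h 8.0 7.875 [ 0.6295 -0.0303  0.08  ]
flange 340.1 137.8 px w,h 6.875 6.75 [ 0.6375 -0.1245  0.076 ]
nut 388.9 125.5 px w,h 9.25 9.0 [ 0.6592 -0.2144  0.08  ]
pocket1 213.0 235.2 px w,h 33.875 32.625 [0.4564 0.1227 0.013 ]
pocket2 259.1 234.0 px w,h 33.125 32.625 [0.4585 0.0325 0.013 ]
pocket3 305.0 232.8 px w,h 32.75 32.625 [ 0.4606 -0.0573  0.013 ]
pocket4 351.1 231.6 px w,h 32.75 32.75 [ 0.4628 -0.1473  0.013 ]
[0.6379 0.0611 0.024 ]
[ 0.6298 -0.0286  0.024 ]
[ 0.6334 -0.1241  0.024 ]
[ 0.6586 -0.212   0.024 ]
mm tool [ 633.  -512.9   31.3] jaw yaw -74.6 q6 -0.12 tool z [-0. -0. -1.]
```

```bash
python3 -m jog '[1,0.048,-0.020,0.006,0,0,0, 1,0.048,-0.020,0.006,0,0,0, 1,0.048,-0.020,0.006,0,0,0, 1,0.048,-0.020,0.006,0,0,0, 1,0.048,-0.020,0.006,0,0,0, 1,0.048,-0.020,0.006,0,0,0, 1,0.048,-0.020,0.006,0,0,0, 1,0.048,-0.020,0.006,0,0,0, 1,0.048,-0.020,0.006,0,0,0, 1,0.048,-0.020,0.006,0,0,0]' 50
python3 -m jog '[1,0.048,-0.020,0.006,0,0,0, 1,0.048,-0.020,0.006,0,0,0, 1,0,0,0,0,0,-9.3, 1,0,0,0,0,0,-9.3, 1,0,0,0,0,0,-9.3, 1,0,0,0,0,0,-9.3, 1,0,0,0,0,0,-9.3, 1,0,0,0,0,0,-9.3, 1,0,0,0,0,0,-9.3, 1,0,0,0,0,0,-9.3]'
python3 - <<'E'
from h import *
togo(.6592,-.2144,.15)
o=ctrl.get_obs();W=ctrl.get_image("wrist");cv2.imwrite("pics/w1.png",W["image"])
M=np.array(W["mount"]);print(M.round(3));R=Ro.from_rotvec(o["tool_rot"]).as_matrix()
X=np.array([[.6592,-.2144,.08],[.6375,-.1245,.076]]);c=M[:3,:3].T@(R.T@(X-o["tool_pos"]).T-M[:3,3:]);p=np.array(W["camera_matrix"])@c;print((p[:2]/p[2]).T)
E
```

```text
t: 2.1
tool_pos: [0.5769, -0.2811, 0.1713]
tool_rot: [3.113, 0.421, 0.0]
contact_force: [0.1, -1.5, -0.0]
opening: 0.0852
t: 3.35
tool_pos: [0.6576, -0.2182, 0.1593]
tool_rot: [-2.219, -2.223, 0.0]
contact_force: [0.0, -0.1, -0.3]
opening: 0.0854
mm tool [3.8 1.6 9.3] jaw yaw 0.1 q6 -0.43 tool z [-0.  0. -1.]
[[ 0.001 -0.966 -0.259  0.066]
 [ 1.     0.     0.001 -0.   ]
 [-0.001 -0.259  0.966 -0.143]
 [ 0.     0.     0.     1.   ]]
[[323.90977259 195.15006515]
 [291.50683448  62.06463398]]
```

View pics/w1.png

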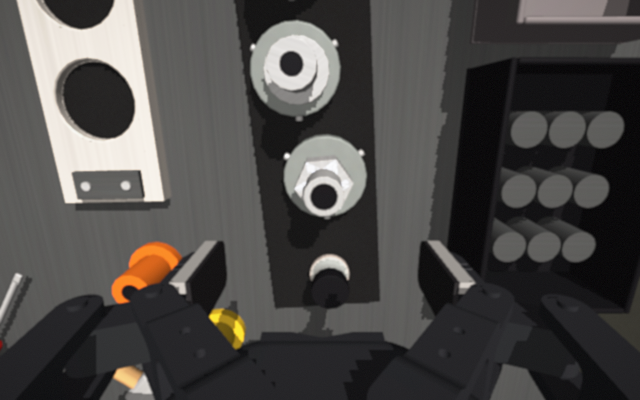

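The wrist view shows the nut bore at (322,196) against a predicted (324,195), so the measurement holds. The real, grey flange is next in the row at (291,65). I descend on the nut.

```bash
python3 -m jog '[1,0.0038,0.0016,0.025,0,0,0, 1,0,0,0.03,0,0,0, 1,0,0,0.03,0,0,0, 1,0,0,0.024,0,0,0, 1,0,0,0,0,0,0, 0.2,0,0,0,0,0,0, 0.2,0,0,0,0,0,0, 0.2,0,0,0,0,0,0, 0.2,0,0,0,0,0,0]' 50
```

```text
t: 4.53
tool_pos: [0.6601, -0.2148, 0.0519]
tool_rot: [2.224, 2.216, 0.001]
contact_force: [-1.4, 0.3, 4.0]
opening: 0.0288
```

```bash
python3 -m jog '[0.2,0,0,-0.02,0,0,0, 0.2,0,0,-0.04,0,0,0, 0.2,0.0135,-0.0394,0,0,0,0, 0.2,0.0135,-0.0394,0,0,0,0, 0.2,0.0135,-0.0394,0,0,0,0, 0.2,0.0135,-0.0394,0,0,0,0, 0.2,0.0135,-0.0394,0,0,0,0, 0.2,0,0,0,0,0,0, 0.2,0,0,0,0,0,0]'
python3 - <<'E'
from h import *
togo(.4628,-.1473,.040)
o=ctrl.get_obs();W=ctrl.get_image("wrist");cv2.imwrite("pics/w2.png",W["image"])
E
```

```text
t: 5.65
tool_pos: [0.4631, -0.1465, 0.1113]
tool_rot: [2.224, 2.216, 0.001]
contact_force: [0.1, 0.5, -1.7]
opening: 0.0283
mm tool [-0.7 -0.5 71.3] jaw yaw -0.2 q6 -0.46 tool z [ 0.002 -0.001 -1.   ]
```

View pics/w2.png

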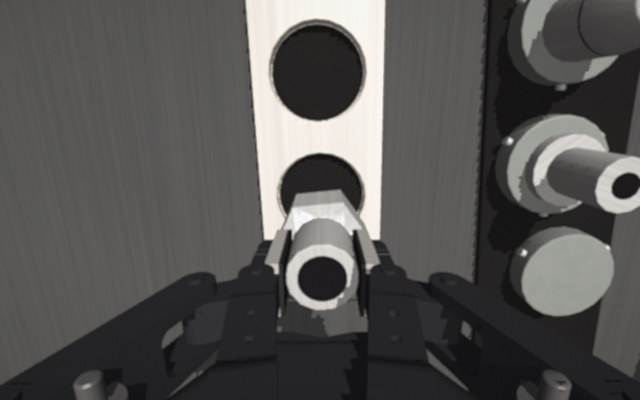

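The nut is held upright and centred over pocket 4, with the pocket visible at (320,190). I lower it.

```bash
python3 -m jog '[0.2,-0.0007,-0.0005,0.03,0,0,0, 0.2,0,0,0.03,0,0,0, 0.2,0,0,0.009,0,0,0, 0.2,0,0,0.003,0,0,0, 0.2,0,0,0.002,0,0,0, 0.2,0,0,0.0015,0,0,0, 0.2,0,0,0,0,0,0]'
```

```text
t: 6.58
tool_pos: [0.4628, -0.1474, 0.0359]
tool_rot: [2.224, 2.216, 0.001]
contact_force: [0.5, 0.1, -0.8]
opening: 0.0286
```

```bash
python3 -m jog '[0.2,0,0,0.0007,0,0,0, 0.2,0,0,0,0,0,0, 0.2,0,0,0,0,0,0]'
```

```text
t: 6.95
tool_pos: [0.4628, -0.1474, 0.0358]
tool_rot: [2.224, 2.216, 0.001]
contact_force: [-1.9, 1.3, 6.7]
opening: 0.0285
```

```bash
python3 -m jog '[0.5,0,0,0,0,0,0, 1,0,0,0,0,0,0, 1,0,0,0,0,0,0, 1,0,0,-0.02,0,0,0, 1,0,0,-0.035,0,0,0, 1,0,0,-0.035,0,0,0, 1,0.0076,0.058,0,0,0,0, 1,0.0076,0.058,0,0,0,0, 1,0.0077,0.0587,0,0,0,0, 1,0,0,0,0,0,0]'
python3 - <<'E'
from h import *
togo(.6375,-.1245,.041)
o=ctrl.get_obs();W=ctrl.get_image("wrist")
M=np.array(W["mount"]);R=Ro.from_rotvec(o["tool_rot"]).as_matrix()
X=np.array([[.6375,-.1245,.076],[.4628,-.1473,.064]]);c=M[:3,:3].T@(R.T@(X-o["tool_pos"]).T-M[:3,3:]);p=np.array(W["camera_matrix"])@c;p=(p[:2]/p[2]).T;print(p)
for q in p: cv2.drawMarker(W["image"],tuple(int(round(v)) for v in q),(0,0,255),0,12)
cv2.imwrite("pics/w3.png",W["image"])
E
```

```text
t: 8.2
tool_pos: [0.639, -0.1238, 0.1221]
tool_rot: [-2.222, -2.218, 0.001]
contact_force: [-0.3, -0.4, -0.8]
opening: 0.0853
mm tool [-0.8 -1.4 81.1] jaw yaw -0.1 q6 -0.3 tool z [-0.002  0.001 -1.   ]
[[319.33524414 216.39564747]
 [ 62.25121152 242.48408919]]
```

View pics/w3.png

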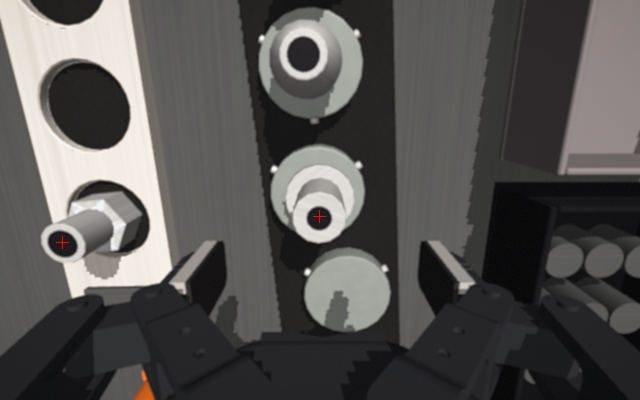

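The nut stands upright in pocket 4, with its bore on the marker at (62,242). The flange bore also sits on its marker at (319,216). I grip the flange, lift it, and carry it towards pocket 3.

```bash
python3 -m jog '[1,-0.0008,-0.0014,0.03,0,0,0, 1,0,0,0.03,0,0,0, 1,0,0,0.021,0,0,0, 1,0,0,0,0,0,0, 0.2,0,0,0,0,0,0, 0.2,0,0,0,0,0,0, 0.2,0,0,0,0,0,0, 0.2,0,0,0,0,0,0]'
python3 -c "
from h import *
togo(.4606,-.0573,.025)"
```

```text
t: 9.25
tool_pos: [0.6364, -0.1257, 0.0447]
tool_rot: [2.224, 2.216, 0.002]
contact_force: [0.3, 0.4, 4.7]
opening: 0.033
mm tool [  67.8 -176.1   19.2] jaw yaw -0.2 q6 -0.31 tool z [ 0.003 -0.001 -1.   ]
```

```bash
python3 -m jog '[0.2,0,0,-0.02,0,0,0, 0.2,0,0,-0.04,0,0,0, 0.2,0.0136,-0.0352,0,0,0,0, 0.2,0.0136,-0.0352,0,0,0,0, 0.2,0.0136,-0.0352,0,0,0,0, 0.2,0.0136,-0.0352,0,0,0,0, 0.2,0.0136,-0.0352,0,0,0,0, 0.2,0,0,0,0,0,0, 0.2,0,0,0,0,0,0]'
python3 -c "
from h import *
togo(.4606,-.0573,.0287);print(ctrl.get_obs()['opening'])"
```

```text
t: 10.38
tool_pos: [0.46, -0.0569, 0.1038]
tool_rot: [2.224, 2.217, 0.001]
contact_force: [0.6, -0.2, -2.4]
opening: 0.0323
mm tool [-0.3  0.5 75.1] jaw yaw -0.2 q6 -0.28 tool z [ 0.001 -0.    -1.   ]
0.032257739812345705
```

```bash
python3 -m jog '[0.2,-0.0003,0.0005,0.03,0,0,0, 0.2,0,0,0.03,0,0,0, 0.2,0,0,0.009,0,0,0, 0.2,0,0,0.003,0,0,0, 0.2,0,0,0.0015,0,0,0, 0.2,0,0,0.001,0,0,0, 0.2,0,0,0,0,0,0]'
```

```text
t: 11.25
tool_pos: [0.4605, -0.0572, 0.0292]
tool_rot: [2.224, 2.217, 0.001]
contact_force: [-0.1, 0.2, -2.1]
opening: 0.0327
```

```bash
python3 -m jog '[0.2,0,0,0.0007,0,0,0, 0.2,0,0,0.0004,0,0,0, 0.2,0,0,0,0,0,0, 0.2,0,0,0,0,0,0]'
```

```text
t: 11.75
tool_pos: [0.4605, -0.0572, 0.0287]
tool_rot: [2.225, 2.217, 0.0]
contact_force: [-3.1, 1.3, 6.3]
opening: 0.0327
```

```bash
python3 -m jog '[0.5,0,0,0,0,0,0, 1,0,0,0,0,0,0, 1,0,0,0,0,0,0, 1,0,0,-0.02,0,0,0, 1,0,0,-0.04,0,0,0, 1,0,0,-0.04,0,0,0, 1,0.009,0.0563,0,0,0,0, 1,0.009,0.0563,0,0,0,0, 1,0.009,0.0563,0,0,0,0, 1,0,0,0,0,0,0]'
python3 - <<'E'
from h import *
togo(.6295,-.0303,.035)
o=ctrl.get_obs();W=ctrl.get_image("wrist")
M=np.array(W["mount"]);R=Ro.from_rotvec(o["tool_rot"]).as_matrix()
X=np.array([[.6295,-.0303,.080],[.4606,-.0573,.060]]);c=M[:3,:3].T@(R.T@(X-o["tool_pos"]).T-M[:3,3:]);p=np.array(W["camera_matrix"])@c;p=(p[:2]/p[2]).T;print(p)
for q in p: cv2.drawMarker(W["image"],tuple(int(round(v)) for v in q),(0,0,255),0,12)
cv2.imwrite("pics/w4.png",W["image"])
E
```

```text
t: 13.0
tool_pos: [0.6313, -0.0301, 0.1257]
tool_rot: [-2.223, -2.218, 0.001]
contact_force: [0.5, -0.1, -0.1]
opening: 0.0855
mm tool [-0.2 -1.7 90.7] jaw yaw -0.1 q6 -0.16 tool z [-0.002  0.    -1.   ]
[[318.80168273 215.77722671]
 [ 79.61220189 243.01504169]]
```

View pics/w4.png

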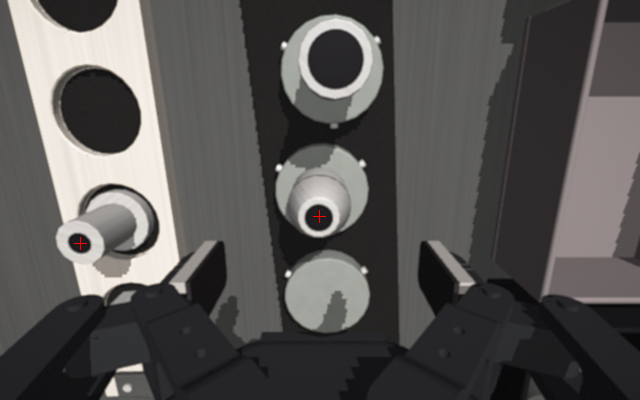

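The flange stands upright in pocket 3 (80,243) and the cone bore is on its marker at (319,216). I grip the cone a bit lower, because the pads stand farther back when the opening is wide.

```bash
python3 -m jog '[1,-0.0002,-0.0017,0.03,0,0,0, 1,0,0,0.03,0,0,0, 1,0,0,0.025,0,0,0, 1,0,0,0.010,0,0,0, 1,0,0,0,0,0,0, 0.3,0,0,0,0,0,0, 0.3,0,0,0,0,0,0, 0.3,0,0,0,0,0,0, 0.3,0,0,0,0,0,0]'
python3 -c "
from h import *
togo(.4585,.0325,.02)"
```

```text
t: 14.18
tool_pos: [0.6285, -0.0311, 0.0342]
tool_rot: [2.224, 2.216, 0.002]
contact_force: [0.1, -0.1, 6.0]
opening: 0.0424
mm tool [  63.  -170.3   13.7] jaw yaw -0.2 q6 -0.16 tool z [ 0.003 -0.    -1.   ]
```

```bash
python3 -m jog '[0.3,0,0,-0.02,0,0,0, 0.3,0,0,-0.04,0,0,0, 0.3,0.0126,-0.0341,0,0,0,0, 0.3,0.0126,-0.0341,0,0,0,0, 0.3,0.0126,-0.0341,0,0,0,0, 0.3,0.0126,-0.0341,0,0,0,0, 0.3,0.0126,-0.0341,0,0,0,0, 0.3,0,0,0,0,0,0, 0.3,0,0,0,0,0,0]'
python3 -c "
from h import *
togo(.4585,.0325,.0182)"
```

```text
t: 15.3
tool_pos: [0.4574, 0.0327, 0.093]
tool_rot: [2.225, 2.217, 0.001]
contact_force: [0.7, -0.6, -3.4]
opening: 0.0423
mm tool [-0.1  1.  74.8] jaw yaw -0.2 q6 -0.09 tool z [ 0.001 -0.    -1.   ]
```

```bash
python3 -m jog '[0.3,0,0.001,0.03,0,0,0, 0.3,0,0,0.03,0,0,0, 0.3,0,0,0.009,0,0,0, 0.3,0,0,0.003,0,0,0, 0.3,0,0,0.0015,0,0,0, 0.3,0,0,0.001,0,0,0, 0.3,0,0,0.0007,0,0,0, 0.3,0,0,0,0,0,0]'
```

```text
t: 16.3
tool_pos: [0.4587, 0.0327, 0.0182]
tool_rot: [2.224, 2.217, 0.001]
contact_force: [-1.3, 0.2, 0.8]
opening: 0.0424
```

```bash
python3 -m jog '[0.3,0,0,0.0004,0,0,0, 0.6,0,0,0,0,0,0, 1,0,0,0,0,0,0, 1,0,0,-0.02,0,0,0, 1,0,0,-0.04,0,0,0, 1,0,0,-0.045,0,0,0, 1,0.0092,0.06,0,0,0,0, 1,0.0092,0.06,0,0,0,0, 1,0.0092,0.06,0,0,0,0, 1,0,0,0,0,0,0]'
python3 - <<'E'
from h import *
togo(.6387,.0603,.043)
o=ctrl.get_obs();W=ctrl.get_image("wrist")
M=np.array(W["mount"]);R=Ro.from_rotvec(o["tool_rot"]).as_matrix()
X=np.array([[.6387,.0603,.086],[.4585,.0325,.064]]);c=M[:3,:3].T@(R.T@(X-o["tool_pos"]).T-M[:3,3:]);p=np.array(W["camera_matrix"])@c;p=(p[:2]/p[2]).T;print(p)
for q in p: cv2.drawMarker(W["image"],tuple(int(round(v)) for v in q),(0,0,255),0,12)
cv2.imwrite("pics/w5.png",W["image"])
E
```

```text
t: 17.55
tool_pos: [0.6406, 0.06, 0.1195]
tool_rot: [-2.224, -2.217, 0.002]
contact_force: [0.3, -0.8, -0.4]
opening: 0.0855
mm tool [ 0.3 -1.7 76.5] jaw yaw -0.2 q6 -0.02 tool z [-0.002  0.    -1.   ]
[[318.59572444 221.88565846]
 [ 52.17935971 249.8016759 ]]
```

View pics/w5.png

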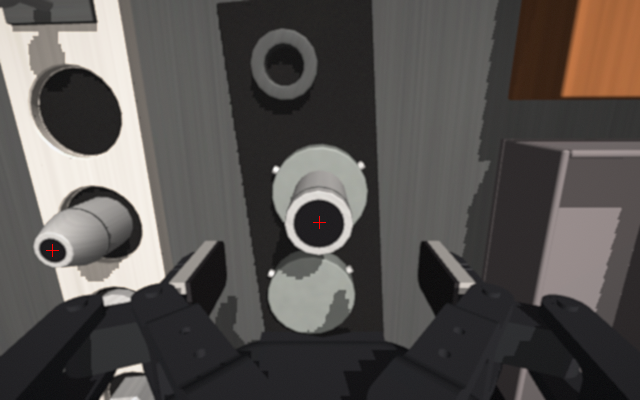

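The cone stands upright in pocket 2 (52,250). The sleeve bore is on its marker at (319,222) and the bin at right is well clear. I grip the sleeve.

```bash
python3 -m jog '[1,0.0003,-0.0017,0.03,0,0,0, 1,0,0,0.03,0,0,0, 1,0,0,0.016,0,0,0, 1,0,0,0,0,0,0, 0.3,0,0,0,0,0,0, 0.3,0,0,0,0,0,0, 0.3,0,0,0,0,0,0, 0.3,0,0,0,0,0,0]'
python3 -m jog '[0.3,0,0,-0.02,0,0,0, 0.3,0,0,-0.04,0,0,0, 0.3,0,0,0,0,0,0]'
python3 -c "
from h import *
togo(.4564,.1227,.02)"
```

```text
t: 18.6
tool_pos: [0.6377, 0.06, 0.0476]
tool_rot: [2.224, 2.216, 0.003]
contact_force: [0.3, 0.4, 5.0]
opening: 0.0383
t: 18.98
tool_pos: [0.6391, 0.0599, 0.1106]
tool_rot: [2.221, 2.214, 0.008]
contact_force: [-0.1, 0.4, -2.9]
opening: 0.0383
mm tool [  62.1 -183.6   89.2] jaw yaw -0.2 q6 -0.02 tool z [ 0.008 -0.    -1.   ]
```

```bash
python3 -m jog '[0.3,0.0124,-0.0366,0,0,0,0, 0.3,0.0124,-0.0366,0,0,0,0, 0.3,0.0124,-0.0366,0,0,0,0, 0.3,0.0124,-0.0366,0,0,0,0, 0.3,0.0124,-0.0366,0,0,0,0, 0.3,0,0,0,0,0,0, 0.3,0,0,0,0,0,0]'
python3 -c "
from h import *
togo(.4564,.1225,.0316)"
```

```text
t: 19.85
tool_pos: [0.4535, 0.1225, 0.1054]
tool_rot: [-2.225, -2.218, 0.001]
contact_force: [-0.2, 0.2, -1.5]
opening: 0.0378
mm tool [ 0.   2.9 73.8] jaw yaw -0.2 q6 0.11 tool z [-0. -0. -1.]
```

```bash
python3 -m jog '[0.3,0,0.0029,0.03,0,0,0, 0.3,0,0,0.03,0,0,0, 0.3,0,0,0.008,0,0,0, 0.3,0,0,0.003,0,0,0, 0.3,0,0,0.0015,0,0,0, 0.3,0,0,0.001,0,0,0, 0.3,0,0,0.0007,0,0,0, 0.3,0,0,0,0,0,0]'
```

```text
t: 20.85
tool_pos: [0.4567, 0.1226, 0.032]
tool_rot: [2.225, 2.217, 0.001]
contact_force: [-0.1, -0.4, -2.1]
opening: 0.0379
```

```bash
python3 -m jog '[0.3,0,0,0.0006,0,0,0, 0.3,0,0,0.0004,0,0,0, 0.3,0,0,0,0,0,0, 0.3,0,0,0,0,0,0]'
```

```text
t: 21.35
tool_pos: [0.4568, 0.1227, 0.0315]
tool_rot: [-2.225, -2.218, 0.0]
contact_force: [-3.0, -0.7, 5.3]
opening: 0.038
```

```bash
python3 -m jog '[0.6,0,0,0,0,0,0, 1,0,0,0,0,0,0, 1,0,0,0,0,0,0, 1,0,0,-0.02,0,0,0, 1,0,0,-0.045,0,0,0, 1,0,0,-0.055,0,0,0, 1,0.05,0,-0.03,0,0,0, 1,0.05,0,0,0,0,0, 1,0.05,0,0,0,0,0, 1,0.05,0,0,0,0,0]'
python3 -m jog '[1,0.05,0,0,0,0,0, 1,0.05,0,0,0,0,0, 1,0,0,0,0,0,0]'
python3 - <<'E'
from h import *
im=[]
for n,(x0,y0) in [("scene",(230,130)),("top",(150,150))]:
    P=ctrl.get_image(n);a=P["image"]
    if n=="top":
        X=[[.4564,.1225,.070],[.4585,.0325,.064],[.4606,-.0573,.060],[.4628,-.1473,.064]]
        for q in proj(P,X): print(q.round(1))
    for t in ["cone","sleeve","flange","nut"]:
        b=ctrl.boxes_of(t,P)[:2];print(n,t,[(round(i["p"],2),np.round(i["box"],0)) for i in b])
    im.append(cv2.resize(a[y0:y0+120,x0:x0+260],None,fx=3,fy=2.4*1.25,interpolation=cv2.INTER_CUBIC)[:,:780])
cv2.imwrite("pics/fin.png",cv2.resize(np.vstack(im),(640,590)))
E
```

```text
t: 22.6
tool_pos: [0.4572, 0.3243, 0.1808]
tool_rot: [2.225, 2.217, 0.001]
contact_force: [0.4, -0.5, 0.4]
opening: 0.0853
t: 22.98
tool_pos: [0.457, 0.4253, 0.1801]
tool_rot: [-2.221, -2.221, 0.0]
contact_force: [0.2, -1.7, -0.5]
opening: 0.0852
scene cone [(0.87, array([374., 193.,  18.,  30.])), (0.2, array([418., 196.,  16.,  31.]))]
scene sleeve [(0.76, array([419., 196.,  23.,  33.]))]
scene flange [(0.93, array([225., 187.,  23.,  31.])), (0.86, array([184., 198.,  24.,  29.]))]
scene nut [(0.9, array([294., 186.,  18.,  28.]))]
[206.6 236.2]
[255.7 234.8]
[304.2 233.5]
[352.6 232.3]
top cone [(0.76, array([257., 234.,  21.,  21.]))]
top sleeve [(0.61, array([212., 236.,  28.,  24.]))]
top flange [(0.9, array([438., 219.,  26.,  26.])), (0.72, array([302., 234.,  24.,  29.]))]
top nut [(0.78, array([353., 231.,  24.,  25.])), (0.18, array([282., 233., 235.,  52.]))]
```

View pics/fin.png

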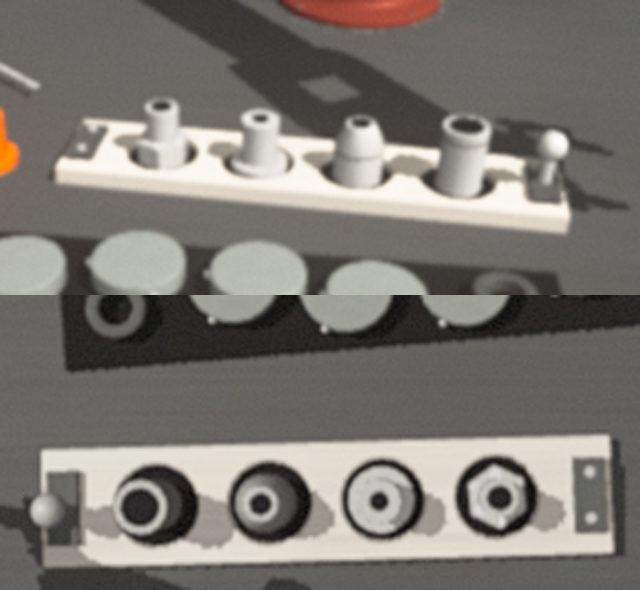

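Both views show all four parts upright and flat in their pockets. From the pin they run sleeve (140,505), cone (260,503), flange (380,500) and nut (500,495), which is the starting order. The arm is clear.

```bash
python3 -c "
from station import ctrl
print(ctrl.finish_job())"
```

```text
the job is handed in; nothing more can be done
None
```

All four parts are in the rack in their starting order, and the job is handed in at about 23 s of the 90 s allowed. From the pin outward the pockets hold the sleeve, cone, flange and nut.

**Last checks:** The final scene and top pictures show every part upright, within its pocket, with the arm clear. The trained networks found the cone, sleeve and nut in their pockets in both views. They found the flange in its pocket in the top view only. In the scene view I read just their two best flange hits, and both were the orange and yellow look-alikes, so there I confirmed the flange by eye.

**Forces:** Every part was lowered to light contact before release. The highest contact force I read was about 7 N, but I only read forces at the end of each move, so a brief peak in between would not show.

No check failed. The look-alikes were left alone.

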